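# Turn the sugar pan's handle inward on the confectioner's hob

### The arm

A 7-joint arm with a two-finger parallel gripper is mounted at the origin on the work surface. World frame = base frame: x ahead of the robot, y to its left, z up, the work surface at z = 0. Lengths are in mm, angles in rad, forces in N, time in s.
With the tool pointing down it reaches from about 425 to 925 mm from the base axis. Payload 6.8 kg.
Tool frame: the origin (TCP) lies midway between the tips of the shut fingers; the grasp point (between the pads) lies 19 mm behind it (arm.grasp_offset is the distance from the TCP to the grasp point, in mm); z points along the fingers, y is the direction in which the jaws open and shut (so a half turn about z gives the same grasp; the last joint's range is limited). The gripper opens to 85 mm and grips with 20 to 120 N. Pads are 22 mm wide; open, the fingers measure 114 mm over their backs; the gripper's body (76 mm by 85 mm) begins 54 mm behind the grasp point. The pads swing forward as they close: fully open they stand 13 mm farther back than shut.
Start: joints at [1.195, 0.477, 0.022, 1.555, -0.011, 1.109, -0.083], TCP at [178.621, -650.955, 231.308] pointing down, gripper open.
Joint ranges: [-2.96, 2.96], [-0.34, 2.1], [-1.41, 1.46], [0.24, 2.44], [-1.37, 4.51], [0.17, 1.92], [-2.96, 2.96]. Speed limits (rad/s): [2.39, 2.39, 3.14, 3.14, 3.14, 3.14, 3.14].

### API

Orientations are given as a unit quaternion [x, y, z, w].
In Python, from bench import arm, camera, ticket gives the robot as it stands. The module is installed in compiled form; this text tells all that it offers.
- The arm moves only by the tool arm_command, never from a script. Its argument "deltas" is a list that holds one entry, the list of rows, each a list of 5 numbers: the shift along the tool's x, y, z in cm, then the turn about the tool's z in rad, then the finger opening in cm, from 0 to 8.54. In form: [[[x, y, z, roll, jaw], ...]]. A call has 1 to 8 rows; each row is the pose to reach, as a shift and turn from the pose commanded when the call began, along the tool's axes at that moment; what a row does not reach only later rows make up. A row lasts 1/8 s, in which the tool goes at most 62.5 mm and 10.7 degrees, less where a joint would pass 70% of its speed; a pose out of reach is approached as far as the arm can. A call with a gripper value outside its range is refused whole. The fingers move at their own pace and stop on an object; "squeeze" is the grip in N (left out, the last holds). Time passes only in rows, so rows that repeat a pose let the fingers close. It gives the time, the measured TCP pose, the force and the opening at its end, in the units of the state.
- arm.get_state(): the state, without advancing time (a new reading comes with each control period).
- camera(name): name is "scene" or "top" or "wrist"; returns a dict with "frame" (384x512x3 uint8, red, green, blue), "fovy" (degrees; the focal length in pixels is half the picture's height over the tangent of half this angle, whatever the lens; pixels are square), "cx", "cy" (the principal point, pixels), "origin" and "orientation" of the camera in the world. Camera axes: x right, y up, looking along -z (the intrinsics and any distortion apply to the point x, -y, -z); pixel columns grow to the right and rows downward; lengths in mm; the calibration is good to about 2 mm. The wrist camera is an equidistant fisheye: a pixel r from the principal point sees the ray r / f radians off the axis. A picture is of the moment at which its call begins. There is no depth.
- ticket.sign_off(): hands the job in, once; it reports no verdict.
The state is a dict: "t": time; "joints": joint angles; "qd": joint speeds; "joint_efforts": joint torques, N m; "eef_pos": TCP position; "orientation": TCP orientation; "ft_force": force on the tool from outside, world axes, zero at the start; "moment": the same for the moment, N m; "grip_width": finger opening in mm.
Only numpy, scipy, OpenCV 4.12 (cv2) and the standard library are available. Lean on these libraries where they do the work, as an engineer would, in place of code of your own. Each camera call takes 0.05 s, during which the arm holds its last target.

### The job

The copper sugar pan's wooden handle juts out over the front edge of the hob where someone could catch it. Swing the handle inward, towards the middle of the hob, until it lies parallel to the hob's front edge, keeping the pan upright and centred on its own cooking ring. Leave the milk pan and the skillet where they are, and let go of the handle when done.

Things in the scene. Friction and masses are not known exactly. Their poses are not given: they have to be found in the camera images.
- sugar_pan: loose copper saucepan, pale wooden handle, 0.5 to 1 kg, on the left or right front ring; 144 mm across, 68 high. Origin: centre of underside; z up; +x along the handle, a level bar 20 mm wide, 16 thick, centre line 50 mm above the underside, wood from 94 to 205 mm off the axis (grip at 145). It starts pointing to the hob's front, within 18 degrees. The pan slides easily on the glass.
- hob: fixed black glass hob, 460 mm deep (x), 620 wide (y), 10 thick. Origin: centre of underside; +x to its back, +y to its left as the robot sees it; front edge at x = -230 mm, facing the robot. Pale rings: left front at x -105, y +190 mm, right front at x -105, y -190 (each 190 mm across), back at x +80, y 0 (210 across). The glass top is 10 mm above the origin.
- milk_pan: bystander: steel milk pan with a black handle, loose, 124 mm across, 80 mm high, standing on the other front ring. Origin at the centre of its underside; +x points along its handle (reaching 185 mm from the axis, 60 mm above the underside), which points to the back of the hob.
- skillet: bystander: dark steel skillet with a black handle, loose, 196 mm across its rim, 42 mm high, on the back ring. Origin at the centre of its underside; +x points along its handle (reaching 250 mm from the axis), which points to the back left of the hob.

How it is judged (in metres and radians):
At the end, for the whole second after the job is handed in: Sugar pan upright and at rest, handle pointing inward and parallel to the hob's front edge within 15 degrees, its centre within 30 mm (each way) of the centre of the ring it started on. Milk pan and skillet not shifted by more than 20 mm (angle between the x axis of sugar_pan and the y axis of hob, either way round below 0.26 rad and x of hob in the frame of sugar_pan above 0.1 m and x of sugar_pan in the frame of hob between -0.135 and -0.075 m and (y of sugar_pan in the frame of hob between 0.16 and 0.22 m or y of sugar_pan in the frame of hob between -0.22 and -0.16 m) and distance of sugar_pan from where it was at the start of the episode below 0.06 m and z of sugar_pan in the frame of hob below 0.014 m and angle between sugar_pan's own z axis and vertical below 0.08 rad and linear speed of sugar_pan below 0.01 m/s and angular speed of sugar_pan below 0.1 rad/s); the robot touches nothing.
It fails at once if the milk pan is shifted by more than 20 mm or tipped (distance of milk_pan from where it was at the start of the episode above 0.02 m or angle between milk_pan's own z axis and vertical above 0.2 rad).
It fails at once if the skillet is shifted by more than 20 mm or tipped (distance of skillet from where it was at the start of the episode above 0.02 m or angle between skillet's own z axis and vertical above 0.2 rad).
It fails at once if the sugar pan is tipped by more than 20 degrees (angle between sugar_pan's own z axis and vertical above 0.35 rad).
It also fails if it takes over 35 s, if anything falls off the work surface, if the arm or the gripper's body presses on something with over 40 N, if the wrist force passes 120 N, or if a joint passes its speed limit or range.

## Working session

There is one attempt and no reset: what is moved stays moved. The work goes in short steps, Python scripts to look and compute and a tool call to move; the robot and the scene stay as the last step left them, time stands still between calls to the robot, and variables do not carry over. Pictures are saved under pics/ and viewed, and the job is handed in when it is done.

Besides the shell and the picture viewer there is one more tool, called after ">>>" by a JSON object that holds its "name" and its "arguments", one argument or row to a line. arm_command: Moves the arm, as the interface text tells. Its arguments: {"type":"object","properties":{"deltas":{"type":"array","items":{"type":"array","items":{"type":"array","items":{"type":"number"}}}},"squeeze":{"type":"number"}},"required":["deltas"]}

```bash
mkdir -p pics; python3 - <<'E'
from bench import arm,camera
import cv2
for n in("scene","top"):
    c=camera(n); cv2.imwrite(f"pics/{n}0.png",c["frame"][:,:,::-1])
    print(n,{k:v for k,v in c.items() if k!="frame"})
s=arm.get_state();print(s, arm.grasp_offset)
E
```

```text
scene {'fovy': 50.841850530470914, 'cx': 257.7016032295226, 'cy': 193.99179411745007, 'origin': array([1362.10444823, -174.6212244 ,  692.52807792]), 'orientation': array([0.3165742 , 0.23225873, 0.56442267, 0.72612926])}
top {'fovy': 43.93651514858947, 'cx': 258.6224330443775, 'cy': 194.71420474191282, 'origin': array([ 575.06715252,   23.7974088 , 1134.17850132]), 'orientation': array([ 0.0388615 , -0.03313599, -0.70531289,  0.70705411])}
{'t': 0.1, 'joints': array([ 1.19489213,  0.47770604,  0.02234595,  1.55634707, -0.01150169,
        1.10926453, -0.08311549]), 'qd': array([-0.00061949, -0.00022343, -0.0019596 , -0.00353597,  0.00171034,
       -0.00154108, -0.00167289]), 'joint_efforts': array([ 3.85432650e-03, -5.97766256e+01,  1.61329396e+00, -2.81959677e+01,
        1.28508668e-02,  4.91521045e-03, -1.36455242e-05]), 'eef_pos': array([ 178.46616941, -650.44066646,  230.4329524 ]), 'orientation': array([ 9.91048125e-01,  1.33502722e-01, -1.63440308e-04, -7.81489752e-04]), 'ft_force': array([0.35041207, 0.05131225, 1.40107946]), 'moment': array([ 0.01938268,  0.04333426, -0.04676839]), 'grip_width': 85.64375119399419} 18.700000000000003
```

View pics/top0.png

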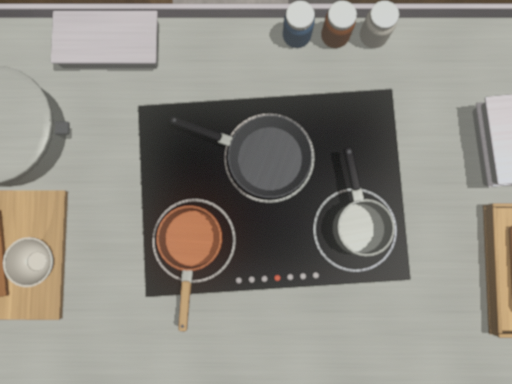

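View pics/scene0.png

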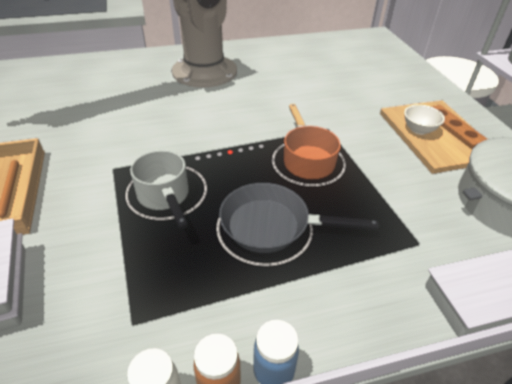

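The top view shows the hob, with corners near (138,104), (392,90), (409,280) and (146,294). The sugar pan is on the left front ring near (190,240), its handle running to (183,328). The milk pan is at (355,225) and the skillet at (270,157). Next I measure.

```bash
cat > h.py <<'E'
import numpy as np,cv2
from scipy.spatial.transform import Rotation as R
from bench import arm,camera,ticket
def ray(c,uv):
    uv=np.atleast_2d(uv).astype(float); f=c["frame"].shape[0]/2/np.tan(np.radians(c["fovy"])/2)
    d=np.c_[(uv[:,0]-c["cx"])/f,-(uv[:,1]-c["cy"])/f,-np.ones(len(uv))]
    return np.array(c["origin"]),R.from_quat(c["orientation"]).apply(d)
def plane(c,uv,z):
    o,d=ray(c,uv); return o+d*((z-o[2])/d[:,2])[:,None]
def tri(c1,p1,c2,p2):
    o1,d1=ray(c1,p1);o2,d2=ray(c2,p2);d1=d1[0];d2=d2[0]
    s=np.linalg.lstsq(np.c_[d1,-d2],o2-o1,rcond=None)[0]
    a=o1+s[0]*d1;b=o2+s[1]*d2
    return (a+b)/2,np.linalg.norm(a-b)
def masks(c):
    hsv=cv2.cvtColor(c["frame"],cv2.COLOR_RGB2HSV)
    cop=cv2.inRange(hsv,(0,120,60),(12,255,255))
    wood=cv2.inRange(hsv,(12,80,90),(25,255,255))
    return cop,wood
def blobs(m,mn=60):
    n,l,s,ce=cv2.connectedComponentsWithStats(m)
    return [(i,s[i].tolist(),ce[i].round(1).tolist()) for i in range(1,n) if s[i][4]>mn],l
E
python3 - <<'E'
from h import *
T=camera("top");S=camera("scene")
for n,c in(("top",T),("scene",S)):
    cop,wood=masks(c)
    print(n,"cop",blobs(cop)[0]);print(n,"wood",blobs(wood,40)[0])
g=cv2.cvtColor(T["frame"],cv2.COLOR_RGB2GRAY)
m=cv2.inRange(g,0,60); m=cv2.morphologyEx(m,cv2.MORPH_CLOSE,np.ones((5,5)))
cs,_=cv2.findContours(m,cv2.RETR_EXTERNAL,cv2.CHAIN_APPROX_NONE)
k=max(cs,key=cv2.contourArea); hull=cv2.convexHull(k)
q=cv2.approxPolyDP(hull,12,True)[:,0]; print(q, cv2.contourArea(k))
P=plane(T,q,10);print(P.round(1)); print(np.linalg.norm(P-np.roll(P,-1,0),axis=1))
for n,c in(("topb",T),("sceneb",S)):
    f=c["frame"]; cr=f[170:345,130:300] if n=="topb" else f[90:200,250:370]
    cv2.imwrite(f"pics/{n}.png",cv2.resize(cr,None,fx=3.4 if n=="topb" else 5,fy=3.4 if n=="topb" else 5,interpolation=cv2.INTER_CUBIC)[:,:,::-1])
E
```

```text
top cop [(3, [156, 205, 67, 66, 3440], [189.2, 237.3])]
top wood [(13, [145, 0, 27, 3, 60], [158.3, 0.7]), (17, [423, 0, 22, 2, 42], [433.2, 0.5]), (23, [327, 27, 24, 15, 105], [340.7, 32.0]), (25, [0, 191, 67, 128, 6108], [32.9, 250.7]), (26, [485, 204, 27, 133, 3119], [499.6, 269.3]), (43, [179, 282, 13, 49, 399], [184.1, 303.6])]
scene cop [(3, [449, 119, 13, 8, 70], [455.1, 122.7]), (6, [284, 127, 57, 52, 2353], [310.8, 152.6]), (7, [465, 130, 13, 8, 74], [470.9, 133.5]), (26, [196, 370, 38, 14, 185], [214.1, 379.5])]
scene wood [(1, [381, 101, 106, 72, 3364], [437.3, 138.4]), (2, [290, 105, 14, 22, 138], [296.4, 115.1]), (3, [0, 139, 43, 95, 3203], [19.1, 180.9]), (4, [194, 360, 45, 24, 394], [218.9, 377.3])]
[[386  99]
 [394 156]
 [347 253]
 [274 286]
 [148 291]
 [140 108]] 35607.5
[[ 923.3 -274.4   10. ]
 [ 783.6 -290.    10. ]
 [ 553.2 -174.3   10. ]
 [ 476.4   -3.3   10. ]
 [ 463.9  290.2   10. ]
 [ 900.7  321.3   10. ]]
[140.6049017  257.83698795 187.37391029 293.83155296 437.89744498
 596.04874137]
```

```bash
python3 - <<'E'
from h import *
T=camera("top");S=camera("scene")
g=cv2.cvtColor(T["frame"],cv2.COLOR_RGB2GRAY)
m=cv2.inRange(g,0,90); m[:85]=0;m[300:]=0;m[:,:125]=0;m[:,425:]=0
m=cv2.morphologyEx(m,cv2.MORPH_OPEN,np.ones((5,5)))
cs,_=cv2.findContours(m,cv2.RETR_EXTERNAL,cv2.CHAIN_APPROX_NONE)
k=np.concatenate([c for c in cs if cv2.contourArea(c)>300])
q=plane(T,cv2.convexHull(k)[:,0],10)
r=cv2.minAreaRect(q[:,:2].astype(np.float32));print("hob",r); print(cv2.boxPoints(r))
# handle
def ends(c,sel):
    _,w=masks(c);b,l=blobs(w,40)
    i=[i for i,s,ce in b if sel(ce)][0]
    p=np.argwhere(l==i)[:,::-1].astype(float); ce=p.mean(0);u=np.linalg.svd(p-ce,full_matrices=False)[2][0]
    t=(p-ce)@u; return ce+u*(t.max()+.5),ce+u*(t.min()-.5)
a=sorted(ends(T,lambda c:170<c[0]<200 and c[1]>280),key=lambda p:p[1]); b=sorted(ends(S,lambda c:280<c[0]<310),key=lambda p:-p[1])
print(a,b)
for p,s in zip(a,b): print("tri",tri(T,p,S,s))
print("handle on z=60",plane(T,a,60),plane(T,a,68))
# rim in top: fit copper
cop,_=masks(T);bl,l=blobs(cop,1000)
cs,_=cv2.findContours((l==bl[0][0]).astype(np.uint8),cv2.RETR_EXTERNAL,cv2.CHAIN_APPROX_NONE)
h=cv2.convexHull(cs[0])[:,0]
print("pan circle",cv2.minEnclosingCircle(plane(T,h,78)[:,:2].astype(np.float32)))
for cc in [(190,240),(355,229)]:
    e=[]
    for th in np.arange(0,2*np.pi,.05):
        rr=np.arange(37,45,.25);xs=cc[0]+4*(cc[0]==190)+rr*np.cos(th);ys=cc[1]+rr*np.sin(th)
        v=cv2.remap(g,xs[None].astype(np.float32),ys[None].astype(np.float32),1)[0]
        i=v.argmax()
        if v[i]>90 and v[-1]<80 and v[0]<80: e.append((xs[i],ys[i]))
    w=plane(T,np.array(e),10)[:,:2]; 
    for _ in range(3):
        A=np.c_[2*w,np.ones(len(w))];x=np.linalg.lstsq(A,(w**2).sum(1),rcond=None)[0];rad=np.sqrt(x[2]+x[:2]@x[:2])
        res=abs(np.linalg.norm(w-x[:2],axis=1)-rad);w=w[res<max(3,np.median(res)*2.5)]
    print("ring",x[:2],rad,len(w))
E
```

```text
hob ((700.0751953125, 4.044891357421875), (455.0990905761719, 614.5823364257812), 3.9377171993255615)
[[ 451.9605   294.98434]
 [ 494.1651  -318.14713]
 [ 948.1899  -286.89456]
 [ 905.9853   326.2369 ]]
[array([185.78716751, 281.32530329]), array([181.94527824, 330.41899007])] [array([302.38340023, 126.87560888]), array([290.74924659, 104.05676135])]
tri (array([490.15532663, 196.05295198,  54.48841605]), np.float64(1.3532384208401824))
tri (array([383.58755344, 198.8373506 ,  63.47735458]), np.float64(3.3728227221794125))
handle on z=60 [[490.38695655 194.52573094  60.        ]
 [383.43128475 201.04251192  60.        ]] [[491.01761669 193.25422292  68.        ]
 [384.8585028  199.72246984  68.        ]]
pan circle ((587.6201171875, 186.22982788085938), 73.9815902709961)
ring [582.99152767 186.31106107] 94.9919169674824 88
ring [ 608.89201427 -192.99482194] 95.09972565003504 84
```

View pics/topb.png

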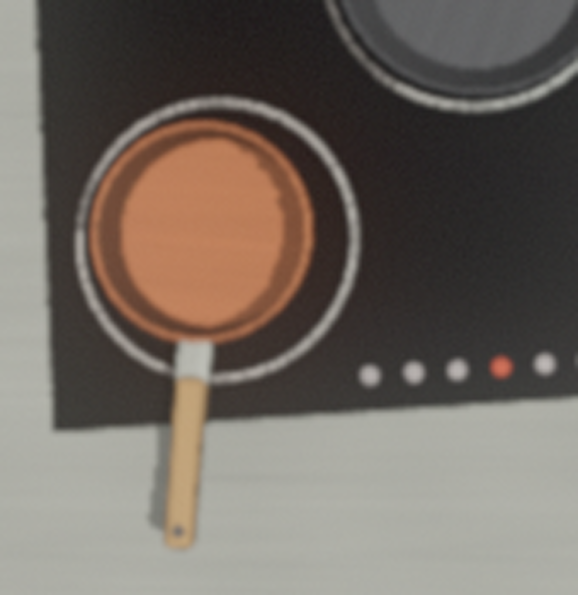

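View pics/sceneb.png

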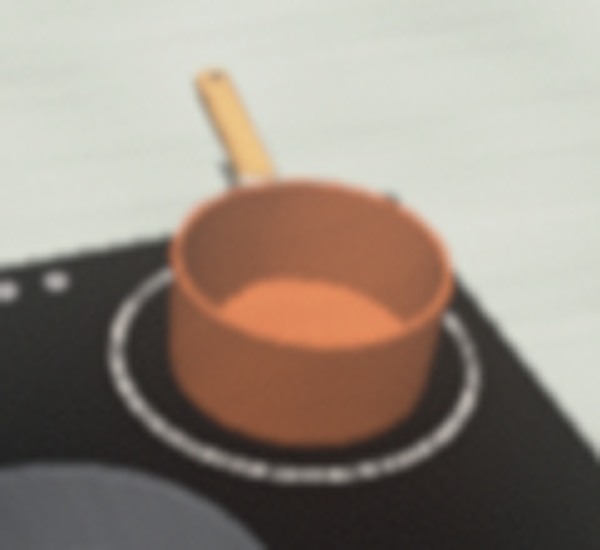

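```bash
cat >> h.py <<'E'
def rows(start,psi,pts,jaw):
    """start xyz mm, psi tool x yaw deg; pts list of (x,y,z,yawdeg) -> rows cm/rad"""
    p=np.radians(psi);c,s=np.cos(p),np.sin(p);o=[]
    for x,y,z,w in pts:
        d=np.array([x,y,z])-start
        o.append([round((d[0]*c+d[1]*s)/10,2),round((d[0]*s-d[1]*c)/10,2),round(-d[2]/10,2),round(-np.radians(w-psi),3),jaw])
    return o
def yaw(q):
    v=R.from_quat(q).apply([1,0,0]);return np.degrees(np.arctan2(v[1],v[0]))
def lin(a,b,n): return [np.array(a)+(np.array(b)-np.array(a))*i/n for i in range(1,n+1)]
E
python3 - <<'E'
from h import *
s=arm.get_state();ps=yaw(s["orientation"]);st=np.array([178.6,-651,231.3]);print(ps)
print(rows(st,ps,lin([*st,ps],[520,-380,231,ps],8),8.5))
E
```

```text
15.342184942943398
[[np.float64(5.01), np.float64(-2.14), np.float64(0.0), np.float64(-0.0), 8.5], [np.float64(10.02), np.float64(-4.28), np.float64(0.01), np.float64(-0.0), 8.5], [np.float64(15.04), np.float64(-6.41), np.float64(0.01), np.float64(-0.0), 8.5], [np.float64(20.05), np.float64(-8.55), np.float64(0.02), np.float64(-0.0), 8.5], [np.float64(25.06), np.float64(-10.69), np.float64(0.02), np.float64(-0.0), 8.5], [np.float64(30.07), np.float64(-12.83), np.float64(0.02), np.float64(-0.0), 8.5], [np.float64(35.08), np.float64(-14.96), np.float64(0.03), np.float64(-0.0), 8.5], [np.float64(40.09), np.float64(-17.1), np.float64(0.03), np.float64(-0.0), 8.5]]
```

>>> {"name": "arm_command", "arguments": {
  "deltas": [
    [[5,-2.1,0,0,8.5],[10,-4.3,0,0,8.5],[15,-6.4,0,0,8.5],[20,-8.5,0,0,8.5],[25,-10.7,0,0,8.5],[30,-12.8,0,0,8.5],[35,-15,0,0,8.5],[40,-17,0,0,8.5]]
  ]
}}

```text
t: 1.3
eef_pos: [520.6, -379.9, 231.4]
orientation: [0.991, 0.133, 0.0, 0.0]
ft_force: [-0.5, -0.3, -0.3]
grip_width: 85.4
```

```bash
python3 - <<'E'
from h import *
ps=15.34;st=np.array([520,-380,231.])
for r in rows(st,ps,lin([*st,ps],[560,60,231,ps-10],8),8.5): print([float(v) for v in r])
E
```

```text
[1.94, -5.17, -0.0, 0.022, 8.5]
[3.87, -10.34, -0.0, 0.044, 8.5]
[5.81, -15.52, -0.0, 0.065, 8.5]
[7.75, -20.69, -0.0, 0.087, 8.5]
[9.69, -25.86, -0.0, 0.109, 8.5]
[11.62, -31.03, -0.0, 0.131, 8.5]
[13.56, -36.2, -0.0, 0.153, 8.5]
[15.5, -41.37, -0.0, 0.175, 8.5]
```

>>> {"name": "arm_command", "arguments": {
  "deltas": [
    [[1.9,-5.2,0,0.022,8.5],[3.9,-10.3,0,0.044,8.5],[5.8,-15.5,0,0.065,8.5],[7.7,-20.7,0,0.087,8.5],[9.7,-25.9,0,0.11,8.5],[11.6,-31,0,0.13,8.5],[13.6,-36.2,0,0.153,8.5],[15.5,-41.4,0,0.175,8.5]]
  ]
}}

```text
t: 2.3
eef_pos: [559.4, 60.7, 231.5]
orientation: [0.999, 0.046, 0.0, 0.0]
ft_force: [0.8, 0.2, 0.4]
grip_width: 84.9
```

```bash
python3 - <<'E'
from h import *
ps=yaw(arm.get_state()["orientation"]);print(ps);st=np.array([559.5,60.5,231.4])
for r in rows(st,ps,lin([*st,ps],[442,196.5,170,-3.5],5),8.5): print([float(v) for v in r])
E
```

```text
5.257911896956146
[-2.09, -2.92, 1.23, 0.031, 8.5]
[-4.18, -5.85, 2.46, 0.061, 8.5]
[-6.27, -8.77, 3.68, 0.092, 8.5]
[-8.36, -11.7, 4.91, 0.122, 8.5]
[-10.45, -14.62, 6.14, 0.153, 8.5]
```

>>> {"name": "arm_command", "arguments": {
  "deltas": [
    [[-2.1,-2.9,1.2,0.03,8.5],[-4.2,-5.8,2.5,0.06,8.5],[-6.3,-8.8,3.7,0.09,8.5],[-8.4,-11.7,4.9,0.12,8.5],[-10.45,-14.6,6.1,0.153,8.5],[-10.45,-14.6,6.1,0.153,8.5]]
  ]
}}

```text
t: 3.05
eef_pos: [439.5, 196.7, 169.7]
orientation: [1.0, -0.028, -0.001, 0.0]
ft_force: [0.1, -0.9, -0.2]
grip_width: 85.0
```

```bash
python3 - <<'E'
from h import *
s=arm.get_state();print(s["eef_pos"],yaw(s["orientation"]),s["joints"].round(2),s["t"])
for n in("wrist","top"):
    c=camera(n);cv2.imwrite(f"pics/{n}1.png",c["frame"][:,:,::-1])
    print(n,c["fovy"],c["cx"],c["cy"],c["origin"],c["orientation"])
E
```

```text
[439.54102543 196.70586364 169.71719814] -3.1738403033280207 [-0.25  0.26 -0.34  2.05  0.11  0.85 -2.28] 3.05
wrist 65.70646984690485 255.64491188893518 187.53691335162827 [513.09777312 192.34805378 311.94142604] [ 0.10035039 -0.10600155  0.71924633 -0.67924825]
top 43.93651514858947 258.6224330443775 194.71420474191282 [ 575.06715252   23.7974088  1134.17850132] [ 0.0388615  -0.03313599 -0.70531289  0.70705411]
```

View pics/wrist1.png

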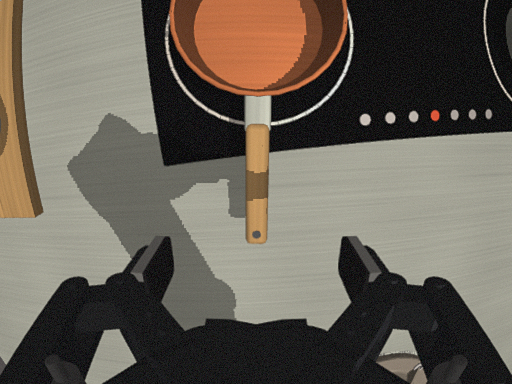

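View pics/top1.png

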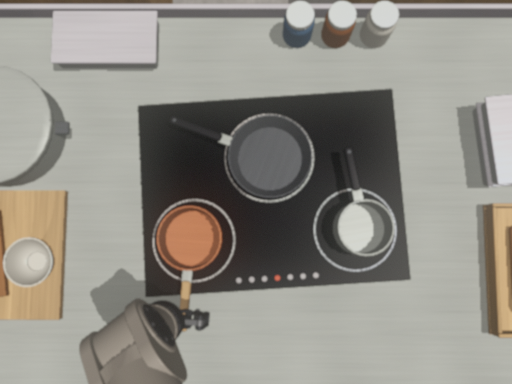

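The wrist view shows the handle upright from (257,125) to (256,242). The fingers sit evenly either side, at columns 170 and 342. I'll check it against the fisheye calibration.

```bash
python3 - <<'E'
from h import *
c=camera("wrist");f=192/np.tan(np.radians(c["fovy"]/2))
def fr(uv):
    dx,dy=uv[0]-c["cx"],uv[1]-c["cy"];r=np.hypot(dx,dy);th=r/f
    return R.from_quat(c["orientation"]).apply([np.sin(th)*dx/r,-np.sin(th)*dy/r,-np.cos(th)])
T=camera("top")
for p in[(257.5,126),(257,243)]:
    d=fr(p);o=c["origin"];print("wrist z60",o+d*(60-o[2])/d[2],"z68",o+d*(68-o[2])/d[2])
# triangulate wood ends: wrist + earlier top pixels
for p,t in[((257.5,125),(185.79,281.3)),((257,243),(181.95,330.4))]:
    d1=fr(p);o2,d2=ray(T,t);d2=d2[0];o1=np.array(c["origin"])
    s=np.linalg.lstsq(np.c_[d1,-d2],o2-o1,rcond=None)[0];a=o1+s[0]*d1;b=o2+s[1]*d2;print("tri",(a+b)/2,np.linalg.norm(a-b))
s=arm.get_state();ps=yaw(s["orientation"]);print(s["eef_pos"],ps)
E
```

```text
wrist z60 [494.00511577 189.6130268   60.        ] z68 [494.67901909 189.62444139  68.        ]
wrist z60 [384.67907224 196.59795674  60.        ] z68 [388.81164439 196.38839416  68.        ]
tri [495.07357251 189.6394284   90.34989006] 4.466404808770066
tri [384.79366384 198.56231732  62.29960921] 4.454156444151833
[442.73802602 193.96886069 170.66355076] -3.5374012746316734
```

>>> {"name": "arm_command", "arguments": {
  "deltas": [
    [[0,0,2.5,0,8.5],[0,0,5,0,8.5],[0,0,7.5,0,8.5],[0,0,10,0,8.5],[0,0,11.5,0,8.5],[0,0,12.7,0,8.5],[0,0,12.7,0,8.5]]
  ]
}}

```text
t: 4.12
eef_pos: [441.7, 194.5, 42.9]
orientation: [1.0, -0.03, -0.0, 0.0]
ft_force: [0.7, 0.5, -0.2]
grip_width: 84.9
```

```bash
python3 - <<'E'
from h import *
s=arm.get_state();print(s["eef_pos"],yaw(s["orientation"]),s["ft_force"])
for n in("wrist","scene"):
    c=camera(n);cv2.imwrite(f"pics/{n}2.png",c["frame"][:,:,::-1])
E
```

```text
[441.68821133 194.49626949  42.89613011] -3.462703743621543 [ 0.66052555  0.54749736 -0.24556112]
```

View pics/wrist2.png

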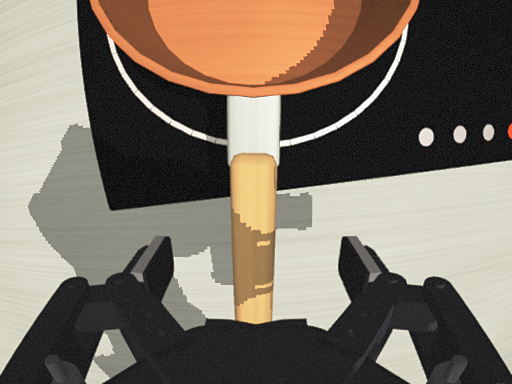

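The handle sits at columns 232–275, about midway between the fingers at 170 and 342. Closing now.

>>> {"name": "arm_command", "arguments": {
  "deltas": [
    [[0,0,0,0,6],[0,0,0,0,4],[0,0,0,0,3],[0,0,0,0,2],[0,0,0,0,1.5],[0,0,0,0,1.5],[0,0,0,0,1.5]]
  ],
  "squeeze": 40
}}

```text
t: 5.1
eef_pos: [441.8, 195.0, 43.5]
orientation: [1.0, -0.03, 0.0, -0.0]
ft_force: [-1.7, 0.2, 4.8]
grip_width: 19.2
```

```bash
python3 - <<'E'
from h import *
s=arm.get_state();print(s["eef_pos"],yaw(s["orientation"]),s["ft_force"],s["moment"],s["grip_width"])
c=camera("wrist");cv2.imwrite("pics/wrist3.png",c["frame"][:,:,::-1])
E
```

```text
[441.81630392 194.98687039  43.47970313] -3.438980956881421 [-1.66855692  0.22540586  4.77310535] [ 0.18081169  0.27275437 -0.04046691] 19.167150260280305
```

View pics/wrist3.png

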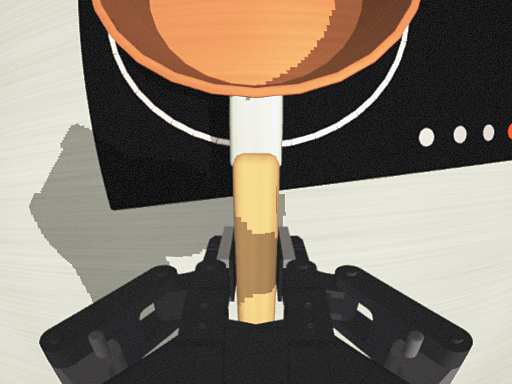

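```bash
cat >> h.py <<'E'
def arc(y0,y1,n,C0=(587,186),C1=(583,186.3),D=145.2,Y0=-3.5,Y1=93.9,z=43.2):
    o=[]
    for i in range(0,n+1):
        w=y0+(y1-y0)*i/n; t=np.radians(w); C=np.array(C0)+(np.array(C1)-C0)*(w-Y0)/(Y1-Y0)
        p=C-D*np.array([np.cos(t),np.sin(t)]); o.append((p[0],p[1],z,w))
    return o
E
python3 - <<'E'
from h import *
for k in range(3):
    a=-3.5+k*97.4/3;pp=arc(a,a+97.4/3,8);print(pp[0])
    for r in rows(np.array(pp[0][:3]),a,pp[1:],1.5): print([float(v) for v in r])
E
```

```text
(np.float64(442.07082726914496), np.float64(194.8642479404612), 43.2, -3.5)
[0.02, 1.03, -0.0, -0.071, 1.5]
[0.11, 2.05, -0.0, -0.142, 1.5]
[0.28, 3.06, -0.0, -0.212, 1.5]
[0.51, 4.06, -0.0, -0.283, 1.5]
[0.82, 5.03, -0.0, -0.354, 1.5]
[1.19, 5.99, -0.0, -0.425, 1.5]
[1.63, 6.91, -0.0, -0.496, 1.5]
[2.14, 7.79, -0.0, -0.567, 1.5]
(np.float64(458.6309529071699), np.float64(115.77953761802179), 43.2, 28.96666666666667)
[0.02, 1.02, -0.0, -0.071, 1.5]
[0.12, 2.03, -0.0, -0.142, 1.5]
[0.28, 3.03, -0.0, -0.212, 1.5]
[0.52, 4.02, -0.0, -0.283, 1.5]
[0.83, 4.99, -0.0, -0.354, 1.5]
[1.21, 5.93, -0.0, -0.425, 1.5]
[1.65, 6.84, -0.0, -0.496, 1.5]
[2.16, 7.72, -0.0, -0.567, 1.5]
(np.float64(514.9014539963121), np.float64(58.67645655907569), 43.2, 61.43333333333334)
[0.03, 1.01, -0.0, -0.071, 1.5]
[0.13, 2.02, -0.0, -0.142, 1.5]
[0.31, 3.02, -0.0, -0.212, 1.5]
[0.55, 4.0, -0.0, -0.283, 1.5]
[0.87, 4.96, -0.0, -0.354, 1.5]
[1.25, 5.9, -0.0, -0.425, 1.5]
[1.7, 6.8, -0.0, -0.496, 1.5]
[2.21, 7.67, -0.0, -0.567, 1.5]
```

>>> {"name": "arm_command", "arguments": {
  "deltas": [
    [[0,1.05,0,-0.071,1.5],[0.1,2.05,0,-0.142,1.5],[0.3,3.05,0,-0.212,1.5],[0.5,4.05,0,-0.283,1.5],[0.8,5.05,0,-0.354,1.5],[1.2,6,0,-0.425,1.5],[1.6,6.9,0,-0.496,1.5],[2.15,7.8,0,-0.567,1.5]]
  ]
}}

```text
t: 6.15
eef_pos: [457.6, 116.8, 43.3]
orientation: [0.967, 0.253, -0.0, -0.001]
ft_force: [-4.2, 4.1, 4.8]
grip_width: 19.2
```

```bash
python3 - <<'E'
from h import *
s=arm.get_state();print(s["eef_pos"],yaw(s["orientation"]),s["ft_force"],s["moment"],s["grip_width"])
c=camera("wrist");cv2.imwrite("pics/wrist4.png",c["frame"][:,:,::-1])
c=camera("top");b,l=blobs(masks(c)[0],500);print(b);cv2.imwrite("pics/top4.png",c["frame"][:,:,::-1])
E
```

```text
[457.61569717 116.82773398  43.26848302] 29.34544358683797 [-4.16702459  4.11248786  4.81390987] [0.9417298  0.84282506 0.46532208] 19.196119674267955
[(3, [156, 206, 66, 67, 3456], [188.2, 238.6])]
```

View pics/top4.png

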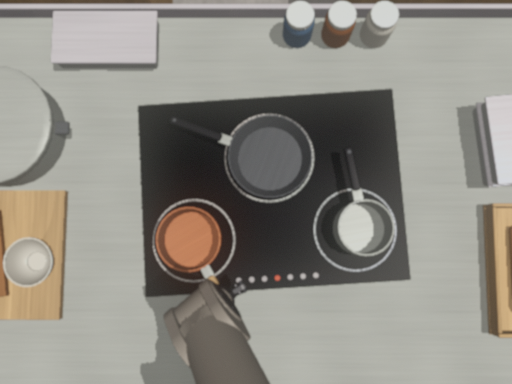

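View pics/wrist4.png

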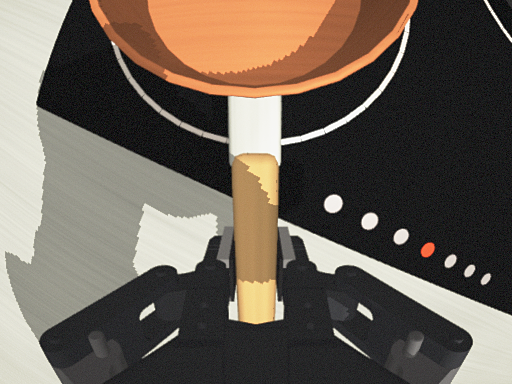

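The top view shows the pan still on its ring, centred at about (188.5,239), with the handle turned about 32°. The wrist view shows the grip rigid. I'll continue the swing.

>>> {"name": "arm_command", "arguments": {
  "deltas": [
    [[0,1,0,-0.071,1.5],[0.1,2.05,0,-0.142,1.5],[0.3,3.05,0,-0.212,1.5],[0.5,4,0,-0.283,1.5],[0.8,5,0,-0.354,1.5],[1.2,5.95,0,-0.425,1.5],[1.65,6.85,0,-0.496,1.5],[2.15,7.7,0,-0.567,1.5]]
  ]
}}

```text
t: 7.25
eef_pos: [512.5, 59.1, 42.9]
orientation: [0.858, 0.513, -0.002, -0.001]
ft_force: [-7.7, 1.7, 8.2]
grip_width: 19.1
```

>>> {"name": "arm_command", "arguments": {
  "deltas": [
    [[0,1,0,-0.071,1.5],[0.1,2,0,-0.142,1.5],[0.3,3,0,-0.212,1.5],[0.55,4,0,-0.283,1.5],[0.9,4.95,0,-0.354,1.5],[1.25,5.9,0,-0.425,1.5],[1.7,6.8,0,-0.496,1.5],[2.2,7.65,0,-0.567,1.5]]
  ]
}}

```text
t: 8.25
eef_pos: [590.2, 40.4, 42.6]
orientation: [0.681, 0.733, -0.003, -0.001]
ft_force: [-7.6, -1.7, 7.4]
grip_width: 19.6
```

```bash
python3 - <<'E'
from h import *
c=camera("wrist");cv2.imwrite("pics/wrist5.png",c["frame"][:,:,::-1])
c=camera("top");cv2.imwrite("pics/top5.png",c["frame"][:,:,::-1])
cop,_=masks(c);b,l=blobs(cop,500);print(b)
cs,_=cv2.findContours((l==b[0][0]).astype(np.uint8),0,1);h=cv2.convexHull(cs[0])[:,0]
print("pan circle",cv2.minEnclosingCircle(plane(c,h,78)[:,:2].astype(np.float32)))
s=arm.get_state();print(s["eef_pos"],yaw(s["orientation"]),s["ft_force"],s["moment"],s["grip_width"],s["joints"].round(2),s["t"])
E
```

```text
[(2, [156, 209, 66, 67, 3295], [187.8, 241.8])]
pan circle ((578.5170288085938, 186.42550659179688), 73.88807678222656)
[591.33190611  40.84622438  42.78143266] 94.13046299280192 [-4.63680094 -1.64128351  7.91040644] [-0.09109833  0.9971149   0.42324603] 19.681537611728928 [ 0.32  0.68 -0.66  1.86  0.56  0.81 -0.57] 8.35
```

View pics/top5.png

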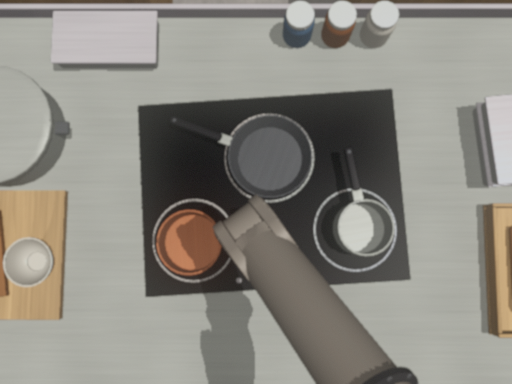

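View pics/wrist5.png

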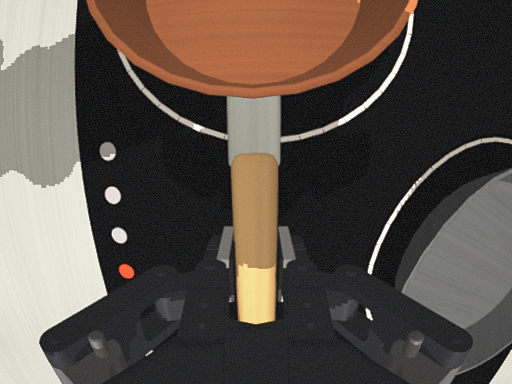

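The handle now points inward along the hob front, and the pan centre is about 5 mm from the ring centre. The grip is clear of the skillet. Letting it settle, then releasing.

>>> {"name": "arm_command", "arguments": {
  "deltas": [
    [[0,0,0,0,1.5],[0,0,0,0,2.2],[0,0,0,0,2.8],[0,0,0,0,4],[0,0,0,0,5.5],[0,0,0,0,6.5],[0,0,0,0,6.5],[0,0,0,0,6.5]]
  ]
}}

```text
t: 9.35
eef_pos: [592.4, 41.6, 43.3]
orientation: [0.682, 0.731, 0.0, 0.0]
ft_force: [-0.7, 0.6, -0.1]
grip_width: 65.1
```

```bash
python3 - <<'E'
from h import *
c=camera("wrist");cv2.imwrite("pics/wrist6.png",c["frame"][:,:,::-1])
s=arm.get_state();print(s["eef_pos"],s["ft_force"],s["grip_width"])
E
```

```text
[592.4328474   41.62591284  43.32092702] [0.55084142 0.32639638 0.75078913] 64.85507347809231
```

View pics/wrist6.png

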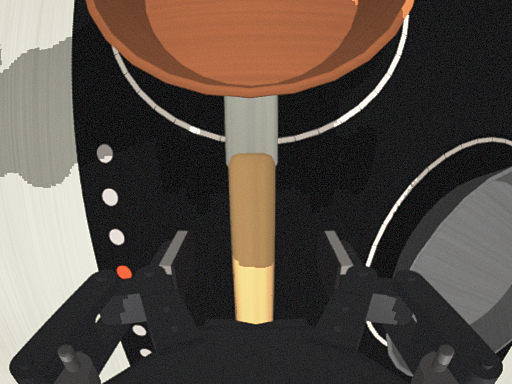

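The handle is free between the open fingers, at columns 230–275 with the fingers at 180 and 330. Now straight up.

>>> {"name": "arm_command", "arguments": {
  "deltas": [
    [[0,0,-2,0,6.5],[0,0,-4.5,0,6.5],[0,0,-8,0,6.5],[0,0,-12,0,6.5],[0,0,-16,0,6.5],[0,0,-20,0,6.5],[0,0,-20,0,6.5]]
  ]
}}

```text
t: 10.28
eef_pos: [594.3, 42.7, 248.3]
orientation: [0.682, 0.732, 0.003, 0.003]
ft_force: [-0.5, -0.5, -0.1]
grip_width: 64.7
```

```bash
python3 - <<'E'
from h import *
s=arm.get_state();print(s["eef_pos"],yaw(s["orientation"]),s["joints"].round(2))
E
```

```text
[594.31606013  42.69189895 248.27785102] 94.03056019884997 [ 0.43  0.44 -0.81  1.7   0.35  1.15 -0.4 ]
```

>>> {"name": "arm_command", "arguments": {
  "deltas": [
    [[-4.5,0,0,0,6.5],[-9,0,0,0,6.5],[-13.5,0,0,0,6.5],[-18,-1,0,0,6.5],[-22.5,-2,0,0,6.5],[-27,-4,0,0,6.5],[-31,-6,0,0,6.5],[-35,-8,0,0,6.5]]
  ]
}}

```text
t: 11.28
eef_pos: [536.0, -314.2, 243.3]
orientation: [0.682, 0.731, -0.0, -0.0]
ft_force: [0.6, -0.1, 0.2]
grip_width: 65.0
```

```bash
python3 - <<'E'
from h import *
c=camera("top");cv2.imwrite("pics/top7.png",c["frame"][:,:,::-1]);S=camera("scene");cv2.imwrite("pics/scene7.png",S["frame"][:,:,::-1])
cop,w=masks(c);b,l=blobs(cop,500)
cs,_=cv2.findContours((l==b[0][0]).astype(np.uint8),0,1);h=cv2.convexHull(cs[0])[:,0]
print("pan circle",cv2.minEnclosingCircle(plane(c,h,78)[:,:2].astype(np.float32)))
b,l=blobs(w,40);i=[i for i,s,ce in b if 215<ce[0]<300 and 200<ce[1]<280]
print([x for x in b if x[0] in i])
p=plane(c,np.argwhere(l==i[0])[:,::-1],66)[:,:2];u=np.linalg.svd(p-p.mean(0),full_matrices=False)[2][0];print("handle dir",u,np.degrees(np.arctan2(u[1],u[0])),p.mean(0))
print(arm.get_state()["eef_pos"])
E
```

```text
pan circle ((579.625, 187.14422607421875), 73.75908660888672)
[(36, [232, 230, 50, 14, 485], [256.2, 236.3])]
handle dir [-0.08420966  0.99644806] 94.83057855178264 [590.85956147  37.84698709]
[ 533.47902225 -319.75472537  242.52605934]
```

View pics/top7.png

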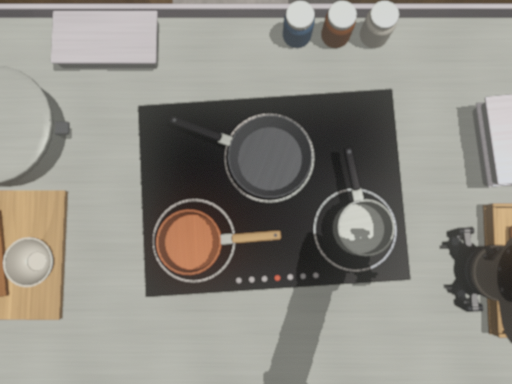

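View pics/scene7.png

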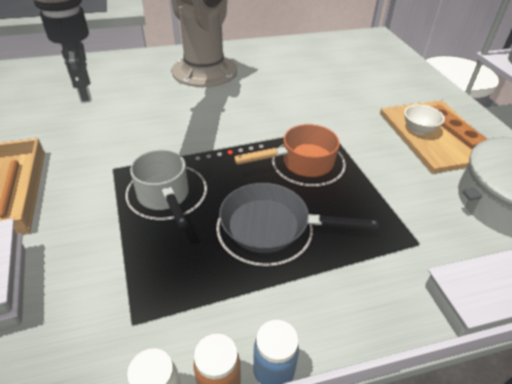

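The sugar pan sits on its ring at (190,242), with its handle pointing inward and ending near (280,235). The milk pan and skillet are where they were. One settling row, then I hand in.

>>> {"name": "arm_command", "arguments": {
  "deltas": [
    [[0,0,0,0,6.5],[0,0,0,0,6.5],[0,0,0,0,6.5]]
  ]
}}

```text
t: 11.75
eef_pos: [537.7, -311.7, 243.5]
orientation: [0.681, 0.732, 0.0, -0.0]
ft_force: [0.8, 0.7, 0.3]
grip_width: 64.9
```

```bash
python3 -c "
from bench import arm,ticket
s=arm.get_state();print(s['t'],s['ft_force']);print(ticket.sign_off())"
```

```text
11.75 [0.81489639 0.65823126 0.28167499]
the job is handed in; nothing more can be done
None
```

I gripped the sugar pan's handle and swung it about 97° inward around the pan's own axis. Then I let go, lifted clear and handed the job in at 11.75 s.

**Last checks (top camera):**
- **Handle:** it points inward, about 1° from parallel to the hob's front edge.
- **Position:** the pan centre is at (580, 187) mm and the ring centre at (583, 186) mm, so it is about 3–4 mm off.
- **Other pans:** the milk pan and skillet look unmoved in both views; I judged this by eye and did not measure it.
- **Robot:** the wrist force is near zero and the gripper is clear of everything.

**Checks that disagreed:**
- **Handle height:** triangulating with the wrist camera gave 90 mm at the pan end of the wood, because the two views are poorly placed for that point. The other estimates were 54–63 mm, so I used 60 mm, which matches the text, and the grip closed on about 19 mm of handle.
- **Sideways position:** the top and wrist cameras differed by about 3 mm on the handle's sideways position, so I aimed between them.

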